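# Wind the kitchen timer and set it to ten minutes

### The arm

A 6-joint arm with a two-finger parallel gripper is mounted at the origin on a cart in front of the work surface, level with it; the furniture and walls round the work are solid. World frame = base frame: x ahead of the robot, y to its left, z up, the work surface at z = 0. Lengths are in m, angles in rad, forces in N, time in s.
With the tool pointing down it reaches from about 0.375 to 0.9 m from the base axis. Payload 3.1 kg.
Tool frame: the origin (TCP) lies on the centre line of the jaws, within the pads' length; the fingertips stand ahead of it and the grasp point (between the pads) lies 3 mm ahead of it (robot.tip_reach is the z of the fingertips in the tool frame, in m); z points along the fingers, y is the line along which they close (so a half turn about z gives the same grasp; the last joint's range is limited). The gripper opens to 87 mm and grips with 3 to 60 N. Pads are 19 mm wide; open, the fingers measure 117 mm over their backs; the gripper's body (75 mm by 190 mm) begins 51 mm behind the grasp point.
Start: joints at [-1.349, 0.527, 1.433, -0, 1.181, -0.178], TCP at [0.243, -0.576, 0.245] pointing down, gripper open.
Joint ranges: [-3.08, 3.08], [-0.75, 2.2], [0.22, 2.44], [-1.43, 4.57], [0, 2.65], [-2.85, 2.85]. Speed limits (rad/s): [2.79, 2.79, 3.14, 3.14, 3.14, 3.14].

### API

Orientations are given as a unit quaternion [x, y, z, w].
In Python, from rig import sensors, eyes, ticket, robot gives the robot as it stands.
- The arm moves only by the tool drive_tool, never from a script. Its argument "deltas" is a list that holds one entry, the list of rows, each a list of 6 numbers: the shift along the tool's x, y, z in mm, then the turn, a rotation vector about the tool's x, y, z in rad. A call has 1 to 8 rows; each row shifts and turns the commanded pose from where the row before left it, along the tool's axes as they then stand; what a row does not reach is not made up. A row lasts 1/12 s, in which the tool goes at most 41.7 mm and 7.16 degrees, less where a joint would pass 70% of its speed; a pose out of reach is approached as far as the arm can. A call is refused whole if a number of a shift passes 41.7 or a number of a turn 0.125, either way. A call with a gripper value outside its range is refused whole. "gripper" is the opening in per cent of the stroke, from 0 (shut) to 100 (fully open), set as the call begins (left out, the last holds). The fingers move at their own pace and stop on an object; "squeeze" is the grip in N (left out, the last holds). Time passes only in rows, so rows that do not move let the fingers close. It gives the time, the measured TCP pose, the force, the opening and the grip force at its end, in the units of the state.
- sensors.get_obs(): the state, without advancing time (a new reading comes with each control period).
- eyes.camera(name): name is "side" or "top" or "wrist"; returns a dict with "img" (400x640x3 uint8, red, green, blue), "fov_y" (degrees; the focal length in pixels is half the picture's height over the tangent of half this angle, whatever the lens; pixels are square), "cx", "cy" (the principal point, pixels), "xyz" and "attitude" of the camera in the world; the wrist camera has in their place "hand_eye" (4x4, takes a point from camera to tool coordinates, whose origin is the TCP and whose axes are the flange's). Camera axes: x right, y up, looking along -z (the intrinsics and any distortion apply to the point x, -y, -z); pixel columns grow to the right and rows downward; lengths in m; the calibration is good to about 2 mm. A picture is of the moment at which its call begins: read the wrist's pose just before it. There is no depth.
- ticket.hand_in(): hands the job in; it is judged then, once.
The state is a dict: "time": time; "q": joint angles; "joint_velocities": joint speeds; "joint_torque": joint torques, N m; "position": TCP position; "tool_rot": TCP orientation; "ft_force": force on the tool from outside, world axes, zero at the start; "moment": the same for the moment, N m; "grip_width": finger opening in m; "grip_force": force on a finger pad.
Only numpy, scipy, OpenCV 4.12 (cv2) and the standard library are available. Lean on these libraries where they do the work, as an engineer would, in place of code of your own. Each camera call takes 0.05 s, during which the arm holds its last target. There are 200 camera calls.

### The job

Time ten minutes with the small wind-up timer that stands loose on the worktop: turn its bar knob clockwise right round to the end stop to wind the spring, then bring it back to the 10-minute mark and let go. The timer is light and its spring is stiff, so keep pressing down on it while you turn, or the whole case spins; it must stay where it stands, facing as it does. Press with firm but moderate force, about 1 kg and never over 30 N, and do not disturb the things round it.

Things in the scene. Friction and masses are not known exactly. Their poses are not given: they have to be found in the camera images.
- timer: the timer's case: round, brushed grey metal, 84 mm across, 34 mm high, about 0.18 kg with its knob, loose on the worktop on three firm rubber pads 31 mm from its axis that give less than 1 mm under a 15 N press, so press and trim in small steps by the force felt. Origin: centre of its underside; z up. A press of 9 to 20 N keeps it from spinning while the knob is turned
- case_top (a point): centre of the case's flat top, on the knob's axis, 34 mm above the worktop. The black knob above it is a push fit on its shaft: its skirt's top, which the fingertips can press on, is anywhere from 42 to 49 mm above the worktop and its bar's top 25 mm higher. The height is not reported and does not shift under less than 60 N: feel for it
- zero_mark (a point): the 0-minute mark, 37 mm from the axis on the rim of the case's top, at 1.178 rad about z from the case's x axis. From here the scale of 16 black marks runs clockwise seen from above, 9 degrees (0.157 rad) a minute, long marks at 0, 5, 10, 15 minutes. It moves with the case: shows if the case has spun
- dial (a joint): angle of the knob, rad: 0 = pointer at the 0 mark, grows clockwise seen from above; 1.571 = 10 minutes; hard stop at 2.356 (15 minutes). Round skirt 51 mm across, on it a straight bar grip 44 mm long, 12 mm thick, 25 mm high; the white line on the bar is its pointer; bar lies at 1.178 - value rad about z from the case's x axis. Turns at 0.13 N m, stays where left
- mug: white mug standing upright, 85 x 116 mm with its handle, 100 mm high, origin at its underside; leave alone
- tumbler: drinking glass, 80 mm across, 88 mm high, origin at its underside; leave alone
- shaker: grey-topped salt shaker, 44 mm across, 90 mm high, origin at its underside; leave alone
- spoon: teaspoon lying flat, 130 mm long, 11 mm high, origin at its underside; leave alone

How it is judged:
On the way:
1. the knob has been wound clockwise to its end stop at 15 minutes (value of joint dial above 2.28 rad), for 0.1 s.
At the end, for the whole second after the job is handed in: After being wound to its end stop (above 2.28 rad), the knob stands at the 10-minute mark (1.571 rad) within 0.1 rad, the timer stands flat, at rest and released within 15 mm of where it stood, and its zero mark too (so the case has turned less than about 0.4 rad) (value of joint dial between 1.471 and 1.671 rad and distance of each of zero_mark, timer from where it was at the start of the episode below 0.015 m and angle between timer's own z axis and vertical below 0.05 rad and linear speed of timer below 0.01 m/s and angular speed of timer below 0.05 rad/s); the robot touches nothing.
It fails at once if the timer's case spins or slides: its zero mark gets more than 15 mm from where it was (distance of zero_mark from where it was at the start of the episode above 0.015 m).
It fails at once if the timer is pressed down with more than 30 N (over 32 N on the worktop with its own weight) (contact force between timer and worktop_right_c0 above 32 N).
It fails at once if the mug, tumbler, shaker or spoon is shifted by more than 15 mm (distance of any of mug, tumbler, shaker, spoon from where it was at the start of the episode above 0.015 m).
It also fails if it takes over 69 s, if anything falls off the work surface, if the arm or the gripper's body presses on something with over 40 N, if the wrist force passes 120 N, or if a joint passes its speed limit or range.

## Working session

There is one attempt and no reset: what is moved stays moved. The work goes in short steps, Python scripts to look and compute and a tool call to move; the robot and the scene stay as the last step left them, time stands still between calls to the robot, and variables do not carry over. Pictures are saved under pics/ and viewed, at most 10 in all, crops included, and the job is handed in when it is done.

Besides the shell and the picture viewer there is one more tool, called after ">>>" as a command line: name --argument value ..., lists and objects as JSON in quotes. drive_tool: Moves the arm, as the interface text tells. Its arguments: {"type":"object","properties":{"deltas":{"type":"array"},"gripper":{"type":"number"},"squeeze":{"type":"number"}},"required":["deltas"]}

```bash
mkdir -p pics; ls; python3 - <<'E'
from rig import sensors, eyes, robot
import cv2,numpy as np
o=sensors.get_obs()
for k,v in o.items(): print(k,np.round(v,4))
print(robot.tip_reach)
ims=[]
for n in("side","top","wrist"):
    c=eyes.camera(n); cv2.imwrite(f"pics/{n}0.png",c["img"][:,:,::-1]); print(n,{k:np.round(v,4).tolist() for k,v in c.items() if k!="img"})
    ims.append(c["img"][:,:,::-1])
cv2.imwrite("pics/a.png",cv2.resize(np.vstack([np.hstack(ims[:2]),np.hstack([ims[2],ims[2]*0])]),(800,500)))
E
```

```text
pics
time 0.0
q [-1.3495  0.5285  1.4339 -0.      1.1814 -0.1785]
joint_velocities [-0.0014  0.0006  0.0002 -0.0001  0.0002 -0.0009]
joint_torque [-1.50000e-03 -4.40053e+01 -1.76590e+01  6.32000e-02  5.82000e-02
 -2.00000e-04]
position [ 0.2432 -0.575   0.2436]
tool_rot [ 0.9801  0.1986 -0.     -0.0011]
ft_force [ 0.8291 -0.3845 -0.0218]
moment [-0.0131 -0.0045 -0.0686]
grip_force 0.0
grip_width 0.0871
0.022
side {'fov_y': 50.1211, 'cx': 326.9931, 'cy': 198.2291, 'xyz': [0.6775, -0.5462, 0.555], 'attitude': [0.459, 0.0422, 0.0685, 0.8848]}
top {'fov_y': 44.7454, 'cx': 325.1274, 'cy': 196.7339, 'xyz': [0.385, 0.1449, 1.1172], 'attitude': [-0.0502, 0.0512, 0.7129, -0.6976]}
wrist {'fov_y': 62.3705, 'cx': 321.9798, 'cy': 199.2009, 'hand_eye': [[-0.0013, 0.9562, 0.2927, 0.0817], [1.0, 0.0011, 0.0009, -0.0009], [0.0005, 0.2927, -0.9562, -0.1387], [0.0, 0.0, 0.0, 1.0]]}
```

View pics/top0.png

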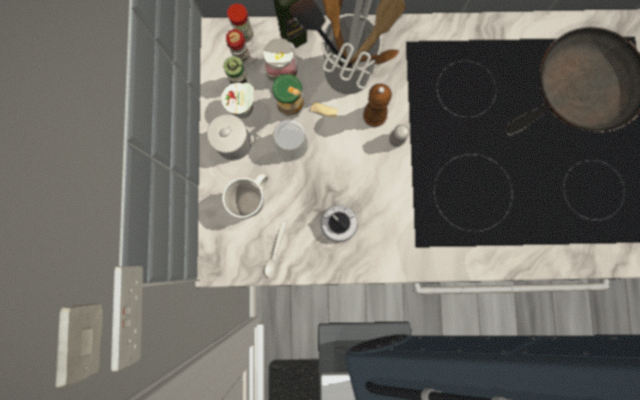

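View pics/side0.png

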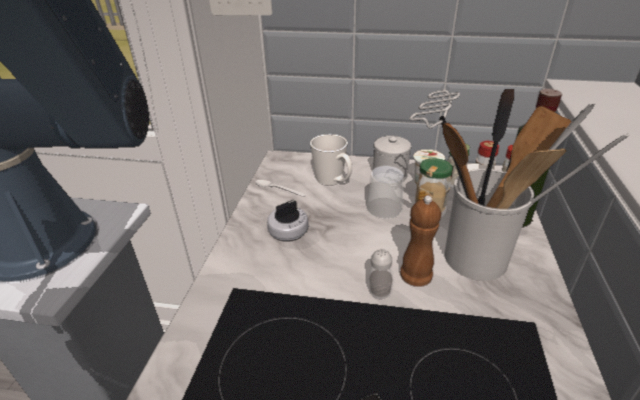

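The top view shows the timer near pixel (340,222), with the spoon, mug, tumbler and shaker around it. The side view shows it near (289,222).

```bash
cat > h.py <<'E'
import cv2,numpy as np
from scipy.spatial.transform import Rotation as R
from rig import sensors, eyes
def ray(c,uv,o=None):
    f=200/np.tan(np.radians(c["fov_y"]/2))
    d=np.array([(uv[0]-c["cx"])/f,-(uv[1]-c["cy"])/f,-1.])
    if "hand_eye" in c:
        H=np.array(c["hand_eye"]); T=R.from_quat(o["tool_rot"])
        return T.apply(H[:3,3])+o["position"],T.apply(H[:3,:3]@d)
    return np.array(c["xyz"]),R.from_quat(c["attitude"]).apply(d)
def plane(c,uv,z,o=None):
    p,d=ray(c,uv,o); return p+d*(z-p[2])/d[2]
E
python3 - <<'E'
from h import *
c=eyes.camera("top"); s=eyes.camera("side")
for uv,z in (((340,222),.034),((340,222),0.06),((243,198),.1),((289,138),.088),((400,133),.09),((268,270),0),((280,225),0)): print(uv,plane(c,uv,z).round(3))
print(plane(s,(289,222),.034).round(3))
a=cv2.resize(c["img"][187:257,300:380,::-1],(560,490),interpolation=cv2.INTER_CUBIC)
b=cv2.resize(s["img"][190:250,250:330,::-1],(560,420),interpolation=cv2.INTER_CUBIC)[:, :]
cv2.imwrite("pics/c1.png",cv2.resize(np.hstack([a,np.vstack([b,np.zeros((70,560,3),np.uint8)])]),(800,350)))
E
```

```text
(340, 222) [0.484 0.11  0.034]
(340, 222) [0.481 0.111 0.06 ]
(243, 198) [0.533 0.316 0.1  ]
(289, 138) [0.665 0.218 0.088]
(400, 133) [ 0.67  -0.024  0.09 ]
(268, 270) [0.381 0.275 0.   ]
(280, 225) [0.483 0.247 0.   ]
[0.492 0.094 0.034]
```

View pics/c1.png

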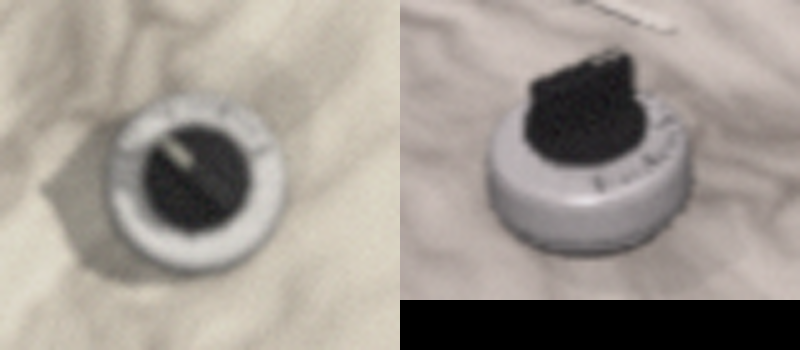

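The crop shows the bar's white pointer towards the upper left, which is about 45° in the world. The case centre is near top pixel (339,223), or world (0.484, 0.108). I'll move above it and then look with the wrist camera.

>>> drive_tool --deltas '[[[27,-29.5,0,0,0,0],[27,-29.5,0,0,0,0],[27,-29.5,0,0,0,0],[27,-29.5,0,0,0,0],[27,-29.5,0,0,0,0],[27,-29.5,0,0,0,0],[27,-29.5,0,0,0,0],[27,-29.5,0,0,0,0]]]'

```text
time: 0.92
position: [0.3506, -0.2724, 0.2447]
tool_rot: [0.98, 0.198, 0.0, 0.0]
ft_force: [1.4, -0.7, -0.4]
grip_width: 0.0869
grip_force: 0.0
```

>>> drive_tool --deltas '[[[27,-29.5,0,0,0,0],[27,-29.5,0,0,0,0],[27,-29.5,0,0,0,0],[27,-29.5,0,0,0,0],[27,-29.5,0,0,0,0],[27,-29.5,0,0,0,0],[27,-29.5,0,0,0,0],[27,-29.5,0,0,0,0]]]'

```text
time: 1.58
position: [0.4578, 0.0293, 0.2448]
tool_rot: [0.98, 0.199, 0.0, 0.0]
ft_force: [-0.1, -0.4, 0.1]
grip_width: 0.0869
grip_force: 0.0
```

>>> drive_tool --deltas '[[[27,-29.5,0,0,0,0],[27,-29.5,0,0,0,0],[0,0,0,0,0,-0.12],[0,0,0,0,0,-0.12],[0,0,0,0,0,-0.12],[0,0,0,0,0,-0.12],[0,0,0,0,0,-0.12],[0,0,0,0,0,-0.12]]]'

```text
time: 2.25
position: [0.4842, 0.1028, 0.2445]
tool_rot: [0.846, 0.534, -0.0, -0.0]
ft_force: [-0.2, 0.1, -0.6]
grip_width: 0.087
grip_force: 0.0
```

>>> drive_tool --deltas '[[[0,0,0,0,0,-0.12],[0,0,0,0,0,-0.12],[0,0,0,0,0,-0.12],[0,0,0,0,0,-0.12],[0,0,0,0,0,-0.12],[0,0,0,0,0,-0.12],[0,0,0,0,0,-0.12],[0,0,0,0,0,-0.12]]]'

```text
time: 2.92
position: [0.4842, 0.1026, 0.2446]
tool_rot: [0.504, 0.864, -0.0, -0.0]
ft_force: [0.2, 0.2, 0.2]
grip_width: 0.0872
grip_force: 0.0
```

>>> drive_tool --deltas '[[[0,0,0,0,0,-0.12],[0,0,0,0,0,-0.12],[0,0,0,0,0,-0.12],[0,0,0,0,0,-0.12],[0,0,0,0,0,-0.12],[0,0,0,0,0,-0.12],[0,0,0,0,0,-0.12],[0,0,0,0,0,-0.12]]]'

```text
time: 3.58
position: [0.4842, 0.1026, 0.2446]
tool_rot: [0.048, 0.999, 0.0, 0.0]
ft_force: [-0.9, -0.1, 0.0]
grip_width: 0.0866
grip_force: 0.0
```

>>> drive_tool --deltas '[[[0,0,0,0,0,-0.12],[0,0,0,0,0,-0.12],[0,0,0,0,0,-0.12],[0,0,0,0,0,-0.12],[0,0,0,0,0,-0.12],[0,0,0,0,0,-0.12],[0,0,0,0,0,0],[0,0,0,0,0,0]]]'

```text
time: 4.25
position: [0.4842, 0.1026, 0.2445]
tool_rot: [-0.303, 0.953, 0.0, -0.0]
ft_force: [-0.4, -0.9, 0.5]
grip_width: 0.087
grip_force: 0.0
```

```bash
python3 - <<'E'
from h import *
o=sensors.get_obs(); c=eyes.camera("wrist")
print(o["time"],o["position"],o["q"],o["ft_force"],R.from_quat(o["tool_rot"]).as_matrix().round(4))
cv2.imwrite("pics/w1.png",c["img"][:,:,::-1])
E
```

```text
4.25 [0.48421168 0.10263495 0.24454078] [-1.73243349e-02  3.53522882e-01  1.75217756e+00  3.18604334e-05
  1.03599953e+00 -2.20325376e+00] [-0.35277111 -0.9069834   0.46836945] [[-8.167e-01 -5.771e-01 -1.000e-04]
 [-5.771e-01  8.167e-01  0.000e+00]
 [ 1.000e-04  1.000e-04 -1.000e+00]]
```

View pics/w1.png

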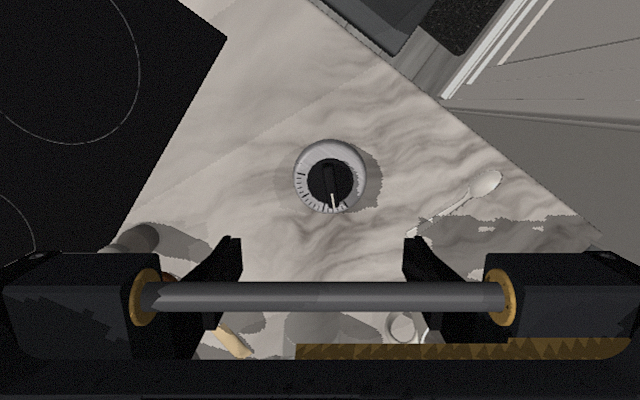

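The wrist view shows the timer at about (330,176). The bar is nearly vertical in the image, with the pointer end near (334,203) and the marks on the left.

```bash
python3 - <<'E'
from h import *
o=sensors.get_obs(); c=eyes.camera("wrist"); im=c["img"][130:225,280:385,::-1]
cv2.imwrite("pics/w2.png",cv2.resize(im,None,fx=6,fy=6,interpolation=cv2.INTER_CUBIC))
g=cv2.cvtColor(im,cv2.COLOR_BGR2GRAY)
n,l,s,ce=cv2.connectedComponentsWithStats((g<60).astype(np.uint8))
for i in range(1,n):
  if s[i,4]>100: print(s[i]+np.array([280,130,0,0,0]),ce[i]+[280,130])
E
```

```text
[ 307  159   47   49 1638] [330.02319902 180.81135531]
```

View pics/w2.png

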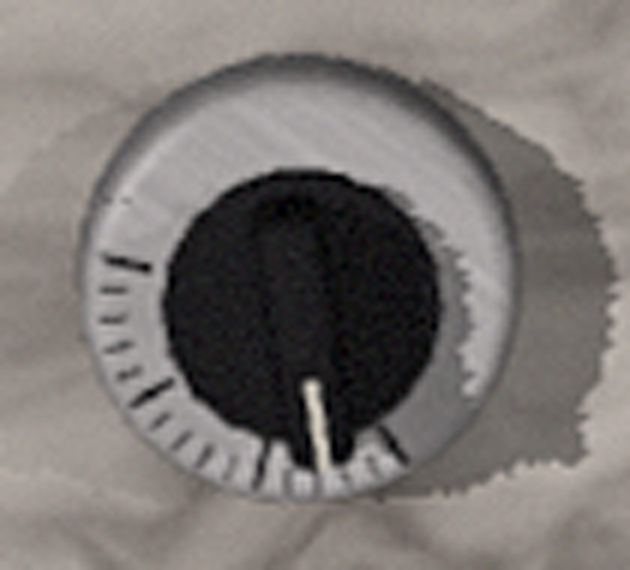

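The crop shows the long marks at (395,445) for 0, (265,463) for 5, (152,393) for 10 and (128,264) for 15. The pointer line runs from (310,382) to (322,472), so the knob starts between 0 and 5 minutes.

```bash
python3 - <<'E'
from h import *
o=sensors.get_obs(); c=eyes.camera("wrist")
P=lambda u,v,z: plane(c,(280+(u+.5)/6-.5,130+(v+.5)/6-.5),z,o)
M={0:((405,458),(380,432)),5:((258,485),(270,440)),10:((135,405),(170,382)),15:((108,260),(148,268))}
A=[];b=[]
for k,(a,d) in M.items():
    p,q=P(*a,.034)[:2],P(*d,.034)[:2]; t=p-q; n=np.array([-t[1],t[0]])/np.hypot(*t); A.append(n);b.append(n@p)
cen=np.linalg.lstsq(np.array(A),np.array(b),rcond=None)[0]; print("lines centre",cen.round(4))
# circle through outer ends
X=np.array([P(*a,.034)[:2] for a,_ in M.values()])
s=np.linalg.lstsq(np.c_[2*X,np.ones(4)],(X**2).sum(1),rcond=None)[0]; print("circle",s[:2].round(4),np.sqrt(s[2]+s[:2]@s[:2]))
print("skirt ctr",P(302,307,.042).round(4),P(302,307,.049).round(4), "width",np.linalg.norm(P(163,307,.045)-P(440,307,.045)))
g=cv2.cvtColor(c["img"],cv2.COLOR_RGB2GRAY)
# case base silhouette
print("case sil",P(296,278,.02).round(4),np.linalg.norm(P(78,278,.02)-P(516,278,.02)))
for cc in (cen,s[:2]):
  for k in M: d=X[list(M).index(k)]-cc; print(k,np.arctan2(d[1],d[0]).round(3),np.hypot(*d).round(4),end=' | ')
  print()
for z in(.067,.074):
  p,q=P(322,472,z),P(310,382,z); d=p-q; print("bar yaw",np.arctan2(d[1],d[0]),p,np.hypot(*(p[:2]-s[:2])))
  e=p[:2]-s[:2]; print(np.arctan2(e[1],e[0]))
# two-view check: top and wrist of pointer/case
t=eyes.camera("top"); print("top",plane(t,(339.4,223.4),.025))
print("tool yaw",np.arctan2(*R.from_quat(o["tool_rot"]).as_matrix()[[1,0],0]))
E
```

```text
lines centre [0.4859 0.1125]
circle [0.4843 0.1133] 0.03532733848345615
skirt ctr [0.4827 0.1128 0.042 ] [0.4814 0.1116 0.049 ] width 0.048603399354326116
case sil [0.4829 0.1122 0.02  ] 0.08217026039316391
0 1.266 0.0356 | 5 0.448 0.0341 | 10 -0.388 0.0336 | 15 -1.23 0.0339 | 
0 1.214 0.0354 | 5 0.406 0.0352 | 10 -0.392 0.0354 | 15 -1.194 0.0353 | 
bar yaw 0.7500667119451863 [0.49932129 0.12806986 0.067     ] 0.021091226186037097
0.7758665386725818
bar yaw 0.750066711945186 [0.49754267 0.12650233 0.074     ] 0.01872425918615973
0.7826335005887547
top [0.48135305 0.11079802 0.025     ]
tool yaw -2.5257652369455377
```

Both views put the axis near (0.4835, 0.1125). The zero mark is at yaw 1.20 and the bar at 0.755, so the dial reads about 0.45. I'll align above the knob, descend with the fingers either side of the bar, and stop above the skirt.

>>> drive_tool --deltas '[[[-5.1,8.5,0,0,0,0],[0,0,0,0,0,-0.07],[0,0,0,0,0,-0.07],[0,0,30,0,0,0],[0,0,30,0,0,0],[0,0,30,0,0,0],[0,0,10,0,0,0],[0,0,0,0,0,0]]]' --gripper 60

```text
time: 5.12
position: [0.4814, 0.1131, 0.1419]
tool_rot: [-0.37, 0.929, 0.001, -0.003]
ft_force: [-0.1, -0.4, 1.0]
grip_width: 0.0531
grip_force: 0.0
```

```bash
python3 - <<'E'
from h import *
o=sensors.get_obs(); c=eyes.camera("wrist"); s=eyes.camera("side")
print(o["position"],R.from_quat(o["tool_rot"]).as_euler('zyx'),o["ft_force"],o["moment"])
im=np.vstack([c["img"],s["img"]])[:,:,::-1]
cv2.imwrite("pics/w3.png",np.hstack([cv2.resize(c["img"][:,:,::-1],(440,275)),cv2.resize(s["img"][150:260,220:380,::-1],(360,275)[:2])]))
E
```

```text
[0.48139052 0.11305906 0.14192294] [ 2.38395415 -0.00657585 -3.14138548] [-0.06882631 -0.36040388  0.96059272] [ 0.1428601  -0.09555323 -0.12133725]
```

View pics/w3.png

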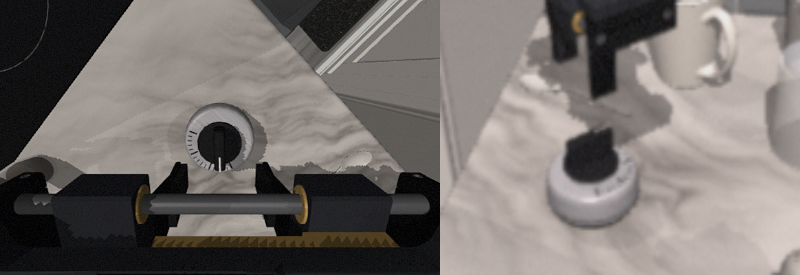

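The wrist view shows the bar aligned with the tool's x axis and centred between the fingers (column about 320 of 640). The side view shows the fingers above the timer with clear space around them.

>>> drive_tool --deltas '[[[0,0,15,0,0,0],[0,0,15,0,0,0],[0,0,15,0,0,0],[0,0,10,0,0,0],[0,0,8,0,0,0],[0,0,0,0,0,0],[0,0,0,0,0,0],[0,0,0,0,0,0]]]' --gripper 40

```text
time: 5.88
position: [0.4841, 0.1125, 0.0822]
tool_rot: [-0.37, 0.929, -0.0, 0.001]
ft_force: [-0.5, -0.3, -0.4]
grip_width: 0.0349
grip_force: 0.0
```

```bash
python3 - <<'E'
from h import *
o=sensors.get_obs(); c=eyes.camera("wrist")
print(o["time"],o["position"],R.from_quat(o["tool_rot"]).as_matrix().round(4),o["ft_force"],o["moment"])
cv2.imwrite("pics/w4.png",c["img"][:,:,::-1])
E
```

```text
5.8833 [0.48412068 0.11254028 0.08224523] [[-0.726  -0.6876  0.0015]
 [-0.6876  0.726  -0.    ]
 [-0.0011 -0.001  -1.    ]] [-0.45762357 -0.28700962 -0.35926909] [ 0.10909059 -0.05251473  0.0431862 ]
```

View pics/w4.png

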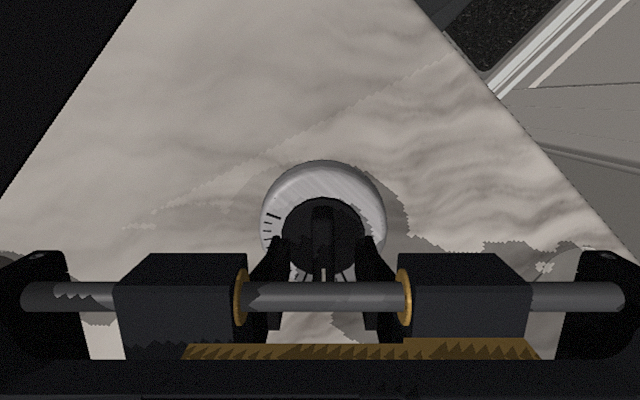

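The bar is still centred between the fingers at column 322. I'll narrow the fingers around the bar, lower to just above the highest possible skirt, then feel for it.

>>> drive_tool --deltas '[[[0,0,3,0,0,0],[0,0,3,0,0,0],[0,0,3,0,0,0],[0,0,1,0,0,0],[0,0,0,0,0,0],[0,0,0,0,0,0],[0,0,0,0,0,0]]]' --gripper 26 --squeeze 20

```text
time: 6.52
position: [0.4835, 0.1125, 0.0715]
tool_rot: [-0.37, 0.929, 0.0, -0.0]
ft_force: [-0.7, -0.1, 1.1]
grip_width: 0.0225
grip_force: 0.0
```

>>> drive_tool --deltas '[[[0,0,0.6,0,0,0],[0,0,0,0,0,0],[0,0,0,0,0,0]]]'

```text
time: 6.77
position: [0.4835, 0.1125, 0.071]
tool_rot: [-0.37, 0.929, -0.0, 0.0]
ft_force: [0.5, 0.5, -0.2]
grip_width: 0.0228
grip_force: 0.0
```

>>> drive_tool --deltas '[[[0,0,0.6,0,0,0],[0,0,0,0,0,0],[0,0,0,0,0,0]]]'

```text
time: 7.02
position: [0.4835, 0.1125, 0.0703]
tool_rot: [-0.37, 0.929, 0.0, -0.0]
ft_force: [0.4, 0.3, 0.1]
grip_width: 0.0227
grip_force: 0.0
```

>>> drive_tool --deltas '[[[0,0,0.6,0,0,0],[0,0,0,0,0,0],[0,0,0,0,0,0]]]'

```text
time: 7.27
position: [0.4835, 0.1125, 0.0697]
tool_rot: [-0.37, 0.929, 0.0, -0.0]
ft_force: [0.2, 0.1, 0.2]
grip_width: 0.0226
grip_force: 0.0
```

>>> drive_tool --deltas '[[[0,0,0.6,0,0,0],[0,0,0,0,0,0],[0,0,0,0,0,0]]]'

```text
time: 7.52
position: [0.4835, 0.1125, 0.0691]
tool_rot: [-0.37, 0.929, 0.0, -0.0]
ft_force: [-0.8, -0.1, 0.1]
grip_width: 0.0227
grip_force: 0.0
```

>>> drive_tool --deltas '[[[0,0,0.6,0,0,0],[0,0,0,0,0,0],[0,0,0,0,0,0]]]'

```text
time: 7.77
position: [0.4835, 0.1125, 0.0685]
tool_rot: [-0.37, 0.929, 0.0, -0.0]
ft_force: [-0.0, -0.5, -0.7]
grip_width: 0.0227
grip_force: 0.0
```

>>> drive_tool --deltas '[[[0,0,0.6,0,0,0],[0,0,0,0,0,0],[0,0,0,0,0,0]]]'

```text
time: 8.02
position: [0.4835, 0.1125, 0.0679]
tool_rot: [-0.37, 0.929, 0.0, -0.0]
ft_force: [0.3, 0.7, -0.8]
grip_width: 0.0228
grip_force: 0.0
```

>>> drive_tool --deltas '[[[0,0,0.6,0,0,0],[0,0,0,0,0,0],[0,0,0,0,0,0]]]'

```text
time: 8.27
position: [0.4835, 0.1125, 0.0673]
tool_rot: [-0.37, 0.929, 0.0, -0.0]
ft_force: [0.9, 0.2, 0.3]
grip_width: 0.0223
grip_force: 0.0
```

>>> drive_tool --deltas '[[[0,0,0.6,0,0,0],[0,0,0,0,0,0],[0,0,0,0,0,0]]]'

```text
time: 8.52
position: [0.4835, 0.1125, 0.0667]
tool_rot: [-0.37, 0.929, 0.0, -0.0]
ft_force: [0.4, -0.1, -0.4]
grip_width: 0.0228
grip_force: 0.0
```

>>> drive_tool --deltas '[[[0,0,0.6,0,0,0],[0,0,0,0,0,0],[0,0,0,0,0,0]]]'

```text
time: 8.77
position: [0.4835, 0.1125, 0.0661]
tool_rot: [-0.37, 0.929, 0.0, -0.0]
ft_force: [-0.1, -0.4, -0.6]
grip_width: 0.0226
grip_force: 0.0
```

>>> drive_tool --deltas '[[[0,0,0.6,0,0,0],[0,0,0,0,0,0],[0,0,0,0,0,0]]]'

```text
time: 9.02
position: [0.4835, 0.1125, 0.0655]
tool_rot: [-0.37, 0.929, 0.0, -0.0]
ft_force: [-0.0, -0.2, 0.7]
grip_width: 0.0225
grip_force: 0.0
```

>>> drive_tool --deltas '[[[0,0,0.6,0,0,0],[0,0,0,0,0,0],[0,0,0,0,0,0]]]'

```text
time: 9.27
position: [0.4835, 0.1125, 0.0654]
tool_rot: [-0.37, 0.929, -0.0, 0.0]
ft_force: [-1.6, 0.1, 5.3]
grip_width: 0.0226
grip_force: 2.5
```

Contact is at TCP 0.0655, which puts the skirt at about 43.5 mm, within the stated range. Next I close on the bar.

>>> drive_tool --deltas '[[[0,0,0,0,0,0],[0,0,0,0,0,0],[0,0,0,0,0,0],[0,0,0,0,0,0],[0,0,0,0,0,0]]]' --gripper 0 --squeeze 25

```text
time: 9.68
position: [0.4838, 0.1126, 0.0655]
tool_rot: [-0.37, 0.929, -0.0, 0.0]
ft_force: [0.0, 0.0, 6.5]
grip_width: 0.0119
grip_force: 27.3
```

>>> drive_tool --deltas '[[[0,0,0.4,0,0,0],[0,0,0,0,0,0],[0,0,0,0,0,0]]]'

```text
time: 9.93
position: [0.4838, 0.1126, 0.0655]
tool_rot: [-0.37, 0.929, -0.0, 0.001]
ft_force: [-1.6, 0.4, 9.7]
grip_width: 0.0117
grip_force: 27.5
```

Gripped at 12 mm, which is the bar's thickness. I'll press to about 14 N and turn a small step first.

>>> drive_tool --deltas '[[[0,0,0.4,0,0,0],[0,0,0,0,0,0],[0,0,0,0,0,0]]]'

```text
time: 10.18
position: [0.4838, 0.1126, 0.0655]
tool_rot: [-0.37, 0.929, -0.0, 0.001]
ft_force: [-1.6, 0.7, 13.8]
grip_width: 0.0115
grip_force: 27.7
```

>>> drive_tool --deltas '[[[0,0,0,0,0,0.05],[0,0,0,0,0,0.05],[0,0,0,0,0,0.05],[0,0,0,0,0,0.05],[0,0,0,0,0,0]]]'

```text
time: 10.6
position: [0.4839, 0.1125, 0.0655]
tool_rot: [-0.275, 0.961, -0.0, 0.001]
ft_force: [-2.0, 0.3, 13.6]
grip_width: 0.0118
grip_force: 27.5
```

```bash
cat > st.py <<'E'
from h import *
o=sensors.get_obs(); m=R.from_quat(o["tool_rot"]).as_matrix()
y=np.arctan2(-m[1,0],-m[0,0])
print("t",o["time"],"pos",o["position"].round(4) if hasattr(o["position"],'round') else o["position"],"bar yaw",y.round(3),"F",np.round(o["ft_force"],1),"M",np.round(o["moment"],2),"q6",o["q"][5])
E
python3 st.py
```

```text
t 10.6 pos [0.4839 0.1125 0.0655] bar yaw 0.557 F [-2.   0.3 13.6] M [ 0.06  0.22 -0.04] q6 -2.124408926610345
```

The press held at 13.6 N. Before going further I'll check that the case itself has not turned.

```bash
python3 - <<'E'
from h import *
o=sensors.get_obs(); c=eyes.camera("wrist"); im=c["img"][150:300,220:420,::-1]
# rectify case-top plane to a world-aligned map 0.5 mm/px, centred on axis
n=200; cs=np.array([.4838,.1126])
H=np.array(c["hand_eye"]);T=np.eye(4);T[:3,:3]=R.from_quat(o["tool_rot"]).as_matrix();T[:3,3]=o["position"]
f=200/np.tan(np.radians(c["fov_y"]/2));W=np.linalg.inv(T@H)
w=np.array([[cs[0]+a*.05,cs[1]+b*.05,.034,1] for a,b in((-1,-1),(1,-1),(1,1),(-1,1))])@W.T
uv=np.c_[c["cx"]-f*w[:,0]/w[:,2],c["cy"]+f*w[:,1]/w[:,2]].astype(np.float32)
M=cv2.getPerspectiveTransform(uv,np.float32([[0,400],[400,400],[400,0],[0,0]]))
r=cv2.warpPerspective(c["img"][:,:,::-1],M,(400,400))
cv2.imwrite("pics/w5.png",np.hstack([r,cv2.resize(im,(400,300))[:300] if 0 else cv2.copyMakeBorder(cv2.resize(im,(400,300)),0,100,0,0,cv2.BORDER_CONSTANT)]))
E
```

```text
(no output)
```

View pics/w5.png

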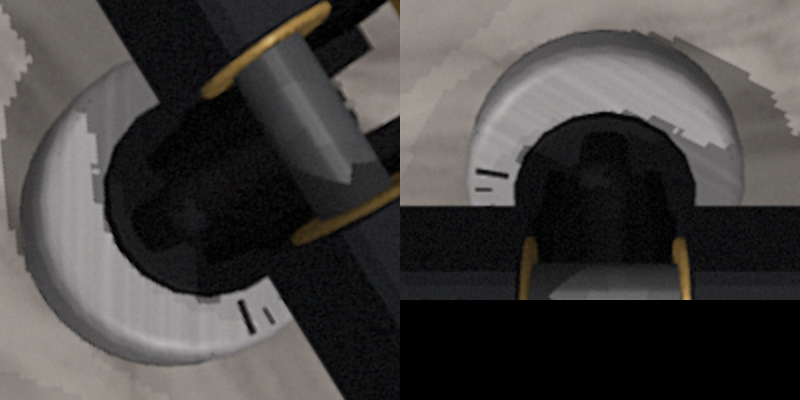

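In the rectified view (left) the 15 mark is at (247,317), which is yaw -1.19, the same as before. The case is holding, so I'll continue winding.

>>> drive_tool --deltas '[[[0,0,0,0,0,0.07],[0,0,0,0,0,0.07],[0,0,0,0,0,0.07],[0,0,0,0,0,0.07],[0,0,0,0,0,0.07],[0,0,0,0,0,0.07],[0,0,0,0,0,0.07],[0,0,0,0,0,0]]]'

```text
time: 11.32
position: [0.484, 0.1122, 0.0655]
tool_rot: [-0.033, 0.999, -0.0, 0.001]
ft_force: [-2.7, -1.4, 14.2]
grip_width: 0.0119
grip_force: 27.5
```

```bash
python3 st.py
```

```text
t 11.3167 pos [0.484  0.1122 0.0655] bar yaw 0.067 F [-2.7 -1.4 14.2] M [-0.23  0.22 -0.07] q6 -1.633652424239516
```

>>> drive_tool --deltas '[[[0,0,0,0,0,0.07],[0,0,0,0,0,0.07],[0,0,0,0,0,0.07],[0,0,0,0,0,0.07],[0,0,0,0,0,0.07],[0,0,0,0,0,0.07],[0,0,0,0,0,0.07],[0,0,0,0,0,0]]]'

```text
time: 11.98
position: [0.484, 0.1119, 0.0655]
tool_rot: [0.21, 0.978, -0.0, 0.001]
ft_force: [-2.7, -3.5, 13.7]
grip_width: 0.0117
grip_force: 27.6
```

```bash
python3 st.py
```

```text
t 11.9833 pos [0.484  0.1119 0.0655] bar yaw -0.423 F [-2.7 -3.5 13.7] M [-0.55  0.17 -0.07] q6 -1.1436833169335663
```

Side force is building to about 4 N. I'll ease the tool 0.5 mm with it and keep winding.

>>> drive_tool --deltas '[[[0.1,-0.4,0,0,0,0],[0,0,0,0,0,0.07],[0,0,0,0,0,0.07],[0,0,0,0,0,0.07],[0,0,0,0,0,0.07],[0,0,0,0,0,0.07],[0,0,0,0,0,0.07],[0,0,0,0,0,0]]]'

```text
time: 12.65
position: [0.4838, 0.1116, 0.0655]
tool_rot: [0.409, 0.912, -0.0, 0.001]
ft_force: [-1.7, -3.2, 13.8]
grip_width: 0.0117
grip_force: 27.6
```

```bash
python3 st.py
```

```text
t 12.65 pos [0.4838 0.1116 0.0655] bar yaw -0.843 F [-1.7 -3.2 13.8] M [-0.6   0.26 -0.07] q6 -0.7243204234715864
```

>>> drive_tool --deltas '[[[0,0,0,0,0,0.06],[0,0,0,0,0,0.06],[0,0,0,0,0,0.06],[0,0,0,0,0,0.06],[0,0,0,0,0,0],[0,0,0,0,0,0]]]'

```text
time: 13.15
position: [0.4836, 0.1115, 0.0655]
tool_rot: [0.515, 0.857, -0.0, 0.001]
ft_force: [-2.2, -4.1, 13.5]
grip_width: 0.0118
grip_force: 27.7
```

```bash
python3 st.py
```

```text
t 13.15 pos [0.4836 0.1115 0.0655] bar yaw -1.081 F [-2.2 -4.1 13.5] M [-0.64  0.26 -0.08] q6 -0.48621506667381803
```

>>> drive_tool --deltas '[[[0,0,0,0,0,0.03],[0,0,0,0,0,0.02],[0,0,0,0,0,0],[0,0,0,0,0,0]]]'

```text
time: 13.48
position: [0.4836, 0.1115, 0.0655]
tool_rot: [0.536, 0.844, -0.0, 0.001]
ft_force: [-1.3, -3.4, 13.9]
grip_width: 0.0117
grip_force: 27.9
```

```bash
python3 st.py
```

```text
t 13.4833 pos [0.4836 0.1115 0.0655] bar yaw -1.131 F [-1.3 -3.4 13.9] M [-0.62  0.29  0.06] q6 -0.43680875044773837
```

>>> drive_tool --deltas '[[[0,0,0,0,0,0.03],[0,0,0,0,0,0.02],[0,0,0,0,0,0],[0,0,0,0,0,0]]]'

```text
time: 13.82
position: [0.4835, 0.1115, 0.0655]
tool_rot: [0.557, 0.831, -0.0, 0.001]
ft_force: [-2.5, -3.6, 14.1]
grip_width: 0.0118
grip_force: 27.9
```

```bash
python3 st.py
```

```text
t 13.8167 pos [0.4835 0.1115 0.0655] bar yaw -1.181 F [-2.5 -3.6 14.1] M [-0.66  0.28  0.06] q6 -0.3867997330288386
```

I'll read the case's orientation numerically from the dark marks in the rectified rim.

```bash
cat > marks.py <<'E'
from h import *
o=sensors.get_obs(); c=eyes.camera("wrist"); g=cv2.cvtColor(c["img"],cv2.COLOR_RGB2GRAY)
H=np.array(c["hand_eye"]);T=np.eye(4);T[:3,:3]=R.from_quat(o["tool_rot"]).as_matrix();T[:3,3]=o["position"]
f=200/np.tan(np.radians(c["fov_y"]/2));W=np.linalg.inv(T@H)
a=np.arange(-np.pi,np.pi,.02)
def prof(r,cs):
    w=np.c_[cs[0]+r*np.cos(a),cs[1]+r*np.sin(a),0*a+.034,0*a+1]@W.T
    u=(c["cx"]-f*w[:,0]/w[:,2]).astype(np.float32);v=(c["cy"]+f*w[:,1]/w[:,2]).astype(np.float32)
    return cv2.remap(g,u[None],v[None],cv2.INTER_LINEAR)[0].astype(int)
cs=o["position"][:2]
P=[prof(r,cs) for r in(.033,.0345,.036)]
for i,t in enumerate(a):
    if P[1][i]>70 or i and P[1][i-1]>70: print(f"{t:.2f}:{P[0][i]},{P[1][i]},{P[2][i]}",end='  ')
cv2.imwrite("pics/m.png",c["img"][:,:,::-1])
E
python3 marks.py; python3 st.py
```

```text
-3.14:194,184,170  -3.12:195,185,169  -3.10:195,186,169  -3.08:195,186,168  -3.06:195,185,167  -3.04:195,185,165  -3.02:195,188,165  -3.00:194,190,166  -2.98:195,192,165  -2.96:195,193,167  -2.94:196,195,162  -2.92:194,196,159  -2.90:193,195,160  -2.88:195,196,155  -2.86:195,194,152  -2.84:193,195,152  -2.82:195,195,154  -2.80:196,191,154  -2.78:197,190,154  -2.76:199,188,156  -2.74:204,187,158  -2.72:212,198,165  -2.70:200,180,137  -2.68:47,32,23  -1.92:81,86,26  -1.90:72,84,74  -1.88:56,74,90  -1.86:42,61,82  -0.42:48,78,99  -0.40:52,89,86  -0.38:73,97,51  -0.36:85,84,9  -0.34:89,46,17  0.34:178,176,164  0.36:189,191,189  0.38:182,185,183  0.40:183,189,186  0.42:168,168,152  0.44:101,86,59  0.46:36,31,21  0.48:84,107,127  0.50:165,174,179  0.52:186,181,183  0.54:184,179,179  0.56:183,185,181  0.58:189,166,183  0.60:150,80,88  0.62:142,117,92  0.64:184,184,176  0.66:188,188,182  0.68:188,184,181  0.70:190,186,184  0.72:192,194,192  0.74:179,153,137  0.76:161,81,63  0.78:178,150,164  0.80:188,186,190  0.82:185,183,184  0.84:185,184,184  0.86:184,186,183  0.88:184,185,196  0.90:176,99
[... 1411 characters left out ...]
,186,186  2.52:186,186,189  2.54:189,188,188  2.56:185,189,188  2.58:185,190,185  2.60:187,187,186  2.62:189,189,185  2.64:186,187,181  2.66:188,185,183  2.68:192,185,184  2.70:191,184,188  2.72:191,183,186  2.74:188,184,185  2.76:187,184,182  2.78:186,188,182  2.80:186,189,184  2.82:187,189,181  2.84:182,189,176  2.86:186,188,175  2.88:187,187,175  2.90:188,186,173  2.92:188,185,174  2.94:189,185,174  2.96:190,184,174  2.98:191,183,173  3.00:190,185,175  3.02:190,183,178  3.04:192,182,176  3.06:194,183,178  3.08:193,183,178  3.10:193,183,173  3.12:195,184,172  3.14:194,184,170  t 13.8667 pos [0.4836 0.1115 0.0655] bar yaw -1.18 F [-2.2 -3.7 13.5] M [-0.61  0.27  0.12] q6 -0.3868340515353272
```

The 0 mark reads yaw 1.205, so the case has not moved. With the bar at -1.18 the dial is about 2.38, at or near the stop. I'll push slightly further to confirm.

>>> drive_tool --deltas '[[[0,0,0,0,0,0.03],[0,0,0,0,0,0.02],[0,0,0,0,0,0],[0,0,0,0,0,0]]]'

```text
time: 14.2
position: [0.4837, 0.1117, 0.0655]
tool_rot: [0.577, 0.817, 0.0, 0.001]
ft_force: [-1.1, -3.3, 14.7]
grip_width: 0.0116
grip_force: 28.7
```

```bash
python3 st.py; python3 - <<'E'
import io,contextlib
with contextlib.redirect_stdout(io.StringIO()): from marks import *
m=P[1]
for lo,hi in((.38,.53),(.53,.69),(.69,.84),(.84,.99),(.99,1.12),(1.12,1.23)):
    k=(a>lo)&(a<hi)&(m<165); print(round(float((a[k]*(185-m[k])).sum()/(185-m[k]).sum()),3),end=' ')
E
```

```text
t 14.2 pos [0.4837 0.1117 0.0655] bar yaw -1.23 F [-1.1 -3.3 14.7] M [-0.47  0.23  0.23] q6 -0.3372432786922197
0.428 0.574 0.729 0.879 1.026 1.179
```

The marks shifted about 0.03 rad and the moment jumped to 0.23 N m, so the knob is on the end stop. Next I bring it back 0.785 rad plus a little for grip slop.

>>> drive_tool --deltas '[[[0,0,0,0,0,0],[0,0,0,0,0,-0.06],[0,0,0,0,0,-0.07],[0,0,0,0,0,-0.07],[0,0,0,0,0,-0.07],[0,0,0,0,0,-0.07],[0,0,0,0,0,-0.07],[0,0,0,0,0,0]]]'

```text
time: 14.92
position: [0.484, 0.1118, 0.0655]
tool_rot: [0.398, 0.917, 0.0, 0.001]
ft_force: [-2.1, -1.7, 13.0]
grip_width: 0.012
grip_force: 28.1
```

```bash
python3 st.py
```

```text
t 14.9167 pos [0.484  0.1118 0.0655] bar yaw -0.819 F [-2.1 -1.7 13. ] M [-0.26  0.17  0.12] q6 -0.7489002441781154
```

>>> drive_tool --deltas '[[[0,0,0,0,0,-0.07],[0,0,0,0,0,-0.07],[0,0,0,0,0,-0.07],[0,0,0,0,0,-0.07],[0,0,0,0,0,-0.07],[0,0,0,0,0,-0.06],[0,0,0,0,0,0],[0,0,0,0,0,0]]]'

```text
time: 15.58
position: [0.4842, 0.1121, 0.0655]
tool_rot: [0.204, 0.979, 0.0, 0.001]
ft_force: [-0.6, -0.6, 12.5]
grip_width: 0.0119
grip_force: 28.2
```

```bash
python3 st.py; python3 - <<'E'
import io,contextlib
with contextlib.redirect_stdout(io.StringIO()): from marks import *
print([(round(t,2),int(x)) for t,x in zip(a,P[1]) if -2.2<t<1.6 and 60<0 or (0.9<t<1.5 and x<165)])
E
```

```text
t 15.5833 pos [0.4842 0.1121 0.0655] bar yaw -0.411 F [-0.6 -0.6 12.5] M [-0.06  0.11  0.09] q6 -1.1569890744150044
[(np.float64(0.92), 17), (np.float64(0.94), 19), (np.float64(0.96), 11), (np.float64(0.98), 15), (np.float64(1.0), 12), (np.float64(1.02), 13), (np.float64(1.04), 8), (np.float64(1.06), 35), (np.float64(1.08), 164), (np.float64(1.16), 117), (np.float64(1.18), 30), (np.float64(1.2), 60), (np.float64(1.22), 164), (np.float64(1.26), 122), (np.float64(1.28), 116), (np.float64(1.3), 116), (np.float64(1.32), 115), (np.float64(1.34), 116), (np.float64(1.36), 119), (np.float64(1.38), 117), (np.float64(1.4), 116), (np.float64(1.42), 117), (np.float64(1.44), 115), (np.float64(1.46), 115), (np.float64(1.48), 113), (np.float64(1.5), 116)]
```

The 0 mark is at 1.187 and the bar at -0.411, so the dial is about 1.59. I'll ease the press, open, rise and check.

>>> drive_tool --deltas '[[[0,0,-0.4,0,0,0],[0,0,-0.3,0,0,0],[0,0,0,0,0,0]]]'

```text
time: 15.88
position: [0.4841, 0.1121, 0.0655]
tool_rot: [0.204, 0.979, 0.0, 0.001]
ft_force: [0.1, -0.8, 7.3]
grip_width: 0.0119
grip_force: 27.8
```

>>> drive_tool --deltas '[[[0,0,0,0,0,0],[0,0,0,0,0,0],[0,0,0,0,0,0],[0,0,0,0,0,0],[0,0,-1,0,0,0],[0,0,-3,0,0,0],[0,0,-10,0,0,0],[0,0,-20,0,0,0]]]' --gripper 28

```text
time: 16.55
position: [0.4815, 0.1121, 0.0979]
tool_rot: [0.205, 0.979, -0.001, -0.003]
ft_force: [1.4, 0.3, 0.8]
grip_width: 0.0244
grip_force: 0.0
```

>>> drive_tool --deltas '[[[0,0,-35,0,0,0],[0,0,-35,0,0,0],[0,0,-35,0,0,0],[0,0,-35,0,0,0],[0,0,0,0,0,0],[0,0,0,0,0,0],[0,0,0,0,0,0]]]'

```text
time: 17.13
position: [0.4824, 0.1122, 0.2388]
tool_rot: [0.204, 0.979, -0.0, -0.0]
ft_force: [0.2, -0.0, -0.5]
grip_width: 0.0239
grip_force: 0.0
```

```bash
python3 st.py; python3 - <<'E'
from h import *
c=eyes.camera("wrist"); cv2.imwrite("pics/w6.png",cv2.resize(c["img"][130:225,280:385,::-1],None,fx=6,fy=6,interpolation=cv2.INTER_CUBIC))
E
```

```text
t 17.1333 pos [0.4824 0.1122 0.2388] bar yaw -0.412 F [ 0.2 -0.  -0.5] M [ 0.06 -0.13  0.  ] q6 -1.1565747715758354
```

View pics/w6.png

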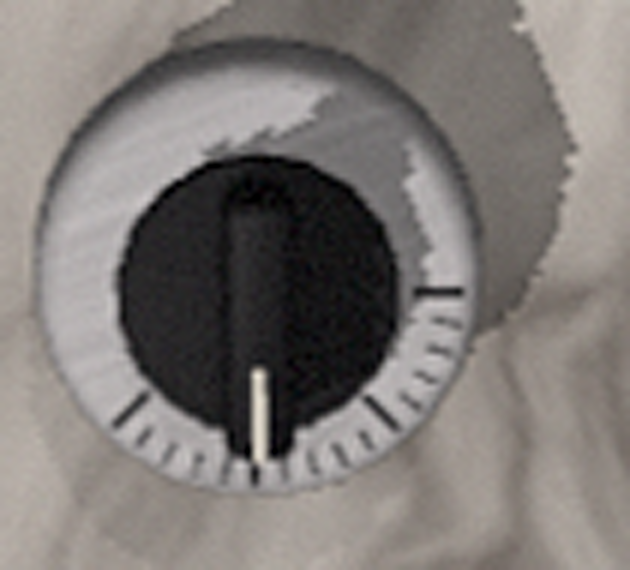

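The pointer at (260,460) lines up with the long 10-minute mark at (256,472). The 0 mark at (440,292) is 90° from it, and the case stands flat.

```bash
python3 -c "
from rig import ticket
print(ticket.hand_in())"
```

```text
the job is handed in; nothing more can be done
None
```

I wound the timer to its end stop, set it back on the 10-minute mark and released it; the case turned only about 0.03 rad, and I handed the job in at about 17 s without seeing a verdict.

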